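Push a finished figure through the sprung flap of the dust box

ROBOT

A 6-joint arm with a two-finger parallel gripper is mounted at the origin on the work surface. World frame = base frame: x ahead of the robot, y to its left, z up, the work surface at z = 0. Lengths are in m, angles in degrees, forces in N, time in s.
With the tool pointing down it reaches from about 0.375 to 0.9 m from the base axis. Payload 3.1 kg.
Tool frame: the origin (TCP) lies at the very end of the fingers, on their centre line; the grasp point (between the pads) lies 19 mm behind it (r.tcp_to_grasp is the distance from the TCP to the grasp point, in m); z points along the fingers, y is the line along which they close (so a half turn about z gives the same grasp; the last joint's range is limited). The gripper opens to 85 mm and grips with 20 to 120 N. Pads are 22 mm wide; open, the fingers measure 114 mm over their backs; the gripper's body (76 mm by 85 mm) begins 54 mm behind the grasp point. The pads swing forward as they close: fully open they stand 13 mm farther back than shut.
Start: joints at [-79.326, 30.224, 82.088, -0, 67.689, -10.227], TCP at [0.223, -0.584, 0.231] pointing down, gripper open.
Joint ranges: [-176.69, 176.69], [-43.24, 126.21], [12.49, 139.97], [-82, 262], [0, 151.66], [-163.58, 163.58]. Speed limits (degrees/s): [159.86, 159.86, 180, 180, 180, 180].

INTERFACE

Orientations are given as a 3x3 rotation matrix whose columns are the frame's x, y, z axes.
In Python, from workcell import r gives the robot as it stands.
- The arm moves only by the tool arm_command, never from a script. Its argument "plan" is a list of rows, each a list of 4 numbers: the shift along the tool's x, y, z in mm, then the turn about the tool's z in rad. A call has 1 to 20 rows; each row shifts and turns the commanded pose from where the row before left it, along the tool's axes as they then stand; what a row does not reach is not made up. A row lasts 1/8 s, in which the tool goes at most 62.5 mm and 10.7 degrees, less where a joint would pass 70% of its speed; a pose out of reach is approached as far as the arm can. A call with a gripper value outside its range is refused whole. "claw" is the finger opening in mm, from 0 to 85.4, set as the call begins (left out, the last holds). The fingers move at their own pace and stop on an object; "force" is the grip in N (left out, the last holds). Time passes only in rows, so rows that do not move let the fingers close. It gives the time, the measured TCP pose, the force, the opening and the grip force at its end, in the units of the state.
- r.read_state(): the state, without advancing time (a new reading comes with each control period).
- r.capture(name): name is "scene" or "top" or "wrist"; returns (picture, depth): 420x560x3 uint8, blue, green, red; 420x560 float32, m along the optical axis (not along the pixel's ray), 0 where there is no reading.
- r.camera_params(name): a dict with "K" (3x3 intrinsics, pixels), "T" (4x4, takes a point from camera to world coordinates); the wrist camera has in their place "hand_eye" (4x4, takes a point from camera to tool coordinates, whose origin is the TCP and whose axes are the flange's). Camera axes: x right, y down, z forward; pixel columns grow to the right and rows downward; lengths in m; the calibration is good to about 2 mm. A picture is of the moment at which its call begins: read the wrist's pose just before it. camera_params takes no time and is no camera call.
- r.hand_in(): hands the job in; it is judged then, once.
Trained networks look in the newest picture that a camera, given by its name, has taken for a name from the list of things; names that differ only in an ending like _2 or _b are one class to them, and where a whole thing is asked for, a point or a joint stands for the part that bears it (a point fixed in the world has none). Each returns a list of dicts, best first, with "confidence" (0 to 1); they miss things now and then, are a little off and sometimes report something else, mostly with a low value. They report only what shows in the picture. A call takes as long as a camera call. They do not tell look-alikes from the thing itself.
- r.cut_out(query, camera): "mask" (420x560 bool, what is visible of it) and "at" ([row, column] in pixels, amid what is visible of it).
The state is a dict: "time": time; "joints": joint angles; "qd": joint speeds; "effort": joint torques, N m; "eef_pos": TCP position; "tcp_rot": TCP orientation; "ft_force": force on the tool from outside, world axes, zero at the start; "ft_torque": the same for the moment, N m; "width": opening from 0.0 (shut) to 1.0 (fully open); "finger_force": force on a finger pad.
Only numpy, scipy, OpenCV 4.12 (cv2) and the standard library are available. Lean on these libraries where they do the work, as an engineer would, in place of code of your own. Each camera call takes 0.05 s, during which the arm holds its last target. There are 200 camera calls.

TASK

Put the finished wooden figure (the cone with a head on it, standing on the drying board) into the dust box: push it down through the opening in the lid, so that the figure itself presses the sprung flap open, and leave it inside on the bottom of the box with the flap closed again behind it. Leave the bare cone, the mug and the marker pot where they stand.

Things in the scene. Friction and masses are not known exactly. Their poses are not given: they have to be found in the camera images.
- figure_mid (a point): Centre, half-way up, of the finished figure: light wood, 66 mm tall, 45 g, round, upright (z up), loose on the 12 mm thick drying board. Lower 44 mm: a cone, 36 mm across at the flat foot, 16 mm at the neck (thin dark collar). On top a drum-shaped head 28 mm across, 22 mm high, its centre 22 mm above this point: grip it there. Foot 33 mm below this point.
- dust_box: Dust box, fixed to the table: 150 mm (its x) by 180 mm (its y) by 146 mm high, plywood sides, floor and lid, clear front and back walls. Origin at the centre of its underside. The floor inside is 8 mm above the origin, the walls and the lid are 6 mm thick. Inside it is empty and wider than the opening on every side.
- mouth (a point): Centre of the opening in the dust box's lid, at the level of the lid's top (146 mm above the table); axes as the box's. The opening is 52 mm along x by 130 mm along y. The closed aluminium flap lies 8 mm below the lid's top and fills the whole opening.
- flap (a joint): Flap angle, rad: 0 shut, grows as it swings down into the box, at most 1.45. Hinged along y, 6 mm beyond the opening's -x edge; 60 mm long. A spring shuts it (0.045 N m shut, 0.09 open): the figure's weight does not open it, a push of 3 to 5 N does. With the head's centre 25 mm or more below the lid's top a released figure drops; the flap then rests on the fingers until they leave.
- cone_mid (a point): Bystander: centre, half-way up, of the bare wooden cone without a head, 52 mm tall, 36 mm across at the foot, loose on the same board. It stands about 100 mm from the figure.
- mug_mid (a point): Bystander: centre of a white mug 80 mm across, 92 mm tall, beyond the work.
- pot_mid (a point): Bystander: centre of a round pink pot 76 mm across and 95 mm tall, with pens standing in it up to 145 mm high.
Not all that is in view belongs to the job. What is shaped like the part that bears figure_mid but blue or green is not meant.

How it is judged (in metres and radians):
On the way:
1. the figure, passing down through the opening, holds the flap open (value of joint flap above 0.5 rad and horizontal distance between figure_mid and mouth below 0.06 m and z of figure_mid in the frame of mouth between -0.08 and 0.035 m), for 0.1 s.
At the end, for the whole second after the job is handed in: The figure lies or stands on the bottom inside the dust box, either way up (its centre less than 75 mm above the table and within the walls), the flap is closed (under 0.08 rad), and the bare cone, the mug and the pot are within 30 mm of where they stood (z of figure_mid in the frame of dust_box between 0.008 and 0.075 m and x of figure_mid in the frame of dust_box between -0.07 and 0.07 m and y of figure_mid in the frame of dust_box between -0.085 and 0.085 m and value of joint flap below 0.08 rad and distance of each of cone_mid, mug_mid, pot_mid from where it was at the start of the episode below 0.03 m); the robot touches nothing.
It fails at once if the bare cone, the mug or the marker pot is pushed more than 30 mm or knocked over (distance of any of cone_mid, mug_mid, pot_mid from where it was at the start of the episode above 0.03 m or angle between any of cone_mid, mug_mid, pot_mid's own z axis and vertical above 0.6 rad).
It also fails if it takes over 42 s, if anything falls off the work surface, if the arm or the gripper's body presses on something with over 40 N, if the wrist force passes 120 N, or if a joint passes its speed limit or range.

## Working session

There is one attempt and no reset: what is moved stays moved. The work goes in short steps, Python scripts to look and compute and a tool call to move; the robot and the scene stay as the last step left them, time stands still between calls to the robot, and variables do not carry over. Pictures are saved under pics/ and viewed, at most 10 in all, crops included, and the job is handed in when it is done.

Besides the shell and the picture viewer there is one more tool, called after ">>>" as a command line: name --pt "numbers of a row" for each row, then --argument value for the rest. arm_command: Moves the arm, as the interface text tells. Its arguments: {"type":"object","properties":{"plan":{"type":"array","items":{"type":"array","items":{"type":"number"}}},"claw":{"type":"number"},"force":{"type":"number"}},"required":["plan"]}

```bash
mkdir -p pics; cat > h.py <<'E'
import numpy as np,cv2
from workcell import r
def world(cam,depth,mask):
    p=r.camera_params(cam);K=p["K"];v,u=np.nonzero(mask&(depth>0));z=depth[v,u]
    c=np.stack([(u-K[0][2])*z/K[0][0],(v-K[1][2])*z/K[1][1],z,np.ones_like(z)])
    T=np.array(p["T"]) if "T" in p else None
    if T is None:
        s=r.read_state();W=np.eye(4);W[:3,:3]=s["tcp_rot"];W[:3,3]=s["eef_pos"];T=W@np.array(p["hand_eye"])
    return (T@c)[:3].T
E
python3 - <<'E'
from h import *
print(r.read_state())
ims=[]
for c in("scene","top"):
    im,d=r.capture(c);ims.append(im.copy());np.save(c+"_d.npy",d);np.save(c+"_i.npy",im)
    for q in("figure_mid","dust_box","flap","cone_mid","mug_mid","pot_mid"):
        for o in r.cut_out(q,c):
            P=world(c,d,o["mask"]);
            if len(P): print(c,q,round(o["confidence"],2),np.round(o["at"]),o["mask"].sum(),np.percentile(P,[2,50,98],axis=0).round(3).tolist())
    cv2.imwrite(f"pics/{c}.png",im)
E
```

```text
{'time': 0.0, 'joints': array([-7.93244559e+01,  3.02787392e+01,  8.21565997e+01, -1.49243997e-03,
        6.76896456e+01, -1.02242909e+01]), 'qd': array([0.01291009, 0.01761879, 0.05383123, 0.0468741 , 0.07712938,
       0.00089906]), 'effort': array([ 1.01892390e-03, -4.42343366e+01, -1.78022271e+01,  1.27412086e-06,
        8.52082012e-03, -1.17767620e-06]), 'eef_pos': array([ 0.22287542, -0.58313995,  0.23033487]), 'tcp_rot': array([[ 9.34202042e-01,  3.56744111e-01, -4.27777065e-04],
       [ 3.56744182e-01, -9.34199664e-01,  2.13916889e-03],
       [ 3.63506713e-04, -2.15102292e-03, -9.99997620e-01]]), 'ft_force': array([ 0.97901319, -1.24208472,  0.36654117]), 'ft_torque': array([0.02754932, 0.01319524, 0.01720319]), 'finger_force': 0.0, 'width': 0.9970452084648995}
scene figure_mid 0.81 [217. 176.] 284 [[0.633, -0.324, 0.003], [0.652, -0.308, 0.035], [0.661, -0.297, 0.069]]
scene figure_mid 0.63 [187. 179.] 248 [[0.54, -0.348, 0.006], [0.559, -0.333, 0.041], [0.568, -0.323, 0.069]]
scene figure_mid 0.57 [230. 238.] 270 [[0.63, -0.168, 0.005], [0.647, -0.153, 0.037], [0.655, -
[... 900 characters left out ...]
 [[0.631, -0.323, 0.001], [0.643, -0.304, 0.049], [0.661, -0.294, 0.067]]
top figure_mid 0.56 [256. 382.] 340 [[0.515, -0.242, 0.011], [0.529, -0.225, 0.066], [0.545, -0.216, 0.08]]
top dust_box 0.58 [270. 153.] 10736 [[0.424, 0.087, 0.037], [0.508, 0.181, 0.145], [0.595, 0.277, 0.148]]
top flap 0.68 [269. 152.] 2343 [[0.472, 0.129, 0.135], [0.51, 0.188, 0.138], [0.548, 0.249, 0.145]]
top flap 0.61 [255. 385.] 311 [[0.517, -0.243, 0.018], [0.529, -0.226, 0.073], [0.543, -0.217, 0.08]]
top cone_mid 0.54 [270. 328.] 246 [[0.492, -0.136, 0.012], [0.507, -0.119, 0.034], [0.523, -0.106, 0.064]]
top pot_mid 0.71 [148. 152.] 1828 [[0.716, 0.184, 0.004], [0.747, 0.217, 0.074], [0.787, 0.254, 0.137]]
```

View pics/top.png

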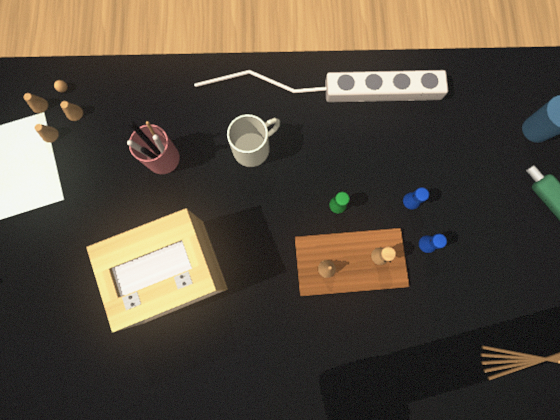

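```bash
python3 - <<'E'
from h import *
a=np.load("scene_i.npy")[160:250,140:290];b=np.load("top_i.npy")[170:290,310:450]
a=cv2.resize(a,(400,240));b=cv2.resize(b,(400,343))
cv2.imwrite("pics/crop.png",np.vstack([a,b]))
# box lid orientation & opening from the top camera; figure head top
d=np.load("top_d.npy");P=world("top",d,np.ones(d.shape,bool))
def inb(P,x0,x1,y0,y1,z0,z1):
    return P[(P[:,0]>x0)&(P[:,0]<x1)&(P[:,1]>y0)&(P[:,1]<y1)&(P[:,2]>z0)&(P[:,2]<z1)]
for c in("top","scene"):
    d=np.load(c+"_d.npy");P=world(c,d,np.ones(d.shape,bool))
    L=inb(P,.38,.65,.04,.33,.1425,.155);print(c,"lid",len(L),cv2.minAreaRect(L[:,:2].astype(np.float32)),L[:,2].mean())
    F=inb(P,.42,.6,.09,.28,.132,.1415);print("flap",len(F),cv2.minAreaRect(F[:,:2].astype(np.float32)),np.median(F[:,2]))
    H=inb(P,.50,.57,-.26,-.19,.072,.09);print("head",len(H),cv2.minEnclosingCircle(H[:,:2].astype(np.float32)),H.mean(0))
    H=inb(P,.48,.55,-.16,-.08,.055,.09);print("cone",len(H),H.mean(0) if len(H) else 0)
E
```

```text
top lid 7319 ((0.5100314617156982, 0.18870289623737335), (0.15045922994613647, 0.18067635595798492), 20.700910568237305) 0.1459333025312337
flap 2349 ((0.5063797831535339, 0.17956595122814178), (0.1371583342552185, 0.16640886664390564), 20.696739196777344) 0.13788346860005385
head 171 ((0.5312424898147583, -0.23165981471538544), 0.013791472651064396) [ 0.53115195 -0.23142343  0.07733134]
cone 27 [ 0.50800222 -0.12273668  0.06031201]
scene lid 3239 ((0.5072247982025146, 0.1868799775838852), (0.15437184274196625, 0.18229852616786957), 20.491233825683594) 0.14642457270320555
flap 1092 ((0.5085188150405884, 0.18299996852874756), (0.1558743268251419, 0.17562519013881683), 18.401004791259766) 0.13837572595279546
head 87 ((0.5296261310577393, -0.2332739531993866), 0.014544431120157242) [ 0.53048419 -0.23414981  0.07780064]
cone 18 [ 0.50688281 -0.12480064  0.0602515 ]
```

View pics/crop.png

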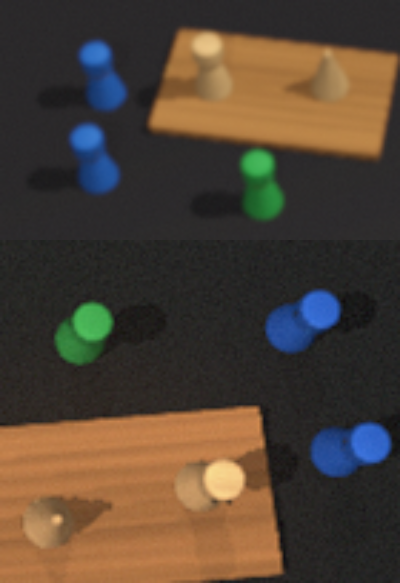

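View pics/scene.png

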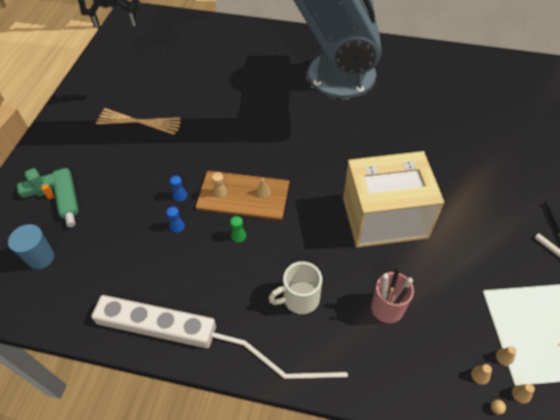

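Wooden look-alikes, by pixel in the top picture: blue figures at (430,243) and (416,199), green at (340,203), and dark orange-brown pieces off the board at (36,102), (72,110), (46,132). The bare cone is at (327,269). The light wooden one with a head on the board, at (385,256), is my choice. Its top is at 0.078 m = 12+66 mm, and the crop confirms it. The box's hinges face the robot, so box x has a yaw of about +20.7°. The tool already has that yaw.

>>> arm_command --pt "17 -9 0 0" --pt "34 -18 0 0" --pt "35 -18 0 0" --pt "35 -18 0 0" --pt "35 -18 0 0" --pt "35 -18 0 0" --pt "35 -18 0 0" --pt "35 -18 0 0" --pt "35 -18 0 0" --pt "35 -18 0 0" --pt "35 -18 0 0" --pt "30 -16 0 0" --pt "17 -12 0 0" --pt "0 0 0 0" --pt "0 0 0 0" --pt "0 0 0 0" --claw 62 --force 50

```text
time: 2.7
eef_pos: [0.5307, -0.2348, 0.2313]
tcp_rot: [[0.935, 0.355, -0.0], [0.355, -0.935, -0.0], [-0.0, 0.0, -1.0]]
ft_force: [-0.5, -0.4, -0.2]
width: 0.727
finger_force: 0.0
```

```bash
python3 - <<'E'
from h import *
s=r.read_state();im,d=r.capture("wrist");cv2.imwrite("pics/w1.png",im)
P=world("wrist",d,np.ones(d.shape,bool));R=s["tcp_rot"];print(s["eef_pos"],R.round(3).tolist())
H=P[(abs(P[:,0]-.531)<.035)&(abs(P[:,1]+.232)<.035)&(P[:,2]>.07)&(P[:,2]<.09)]
c=cv2.minEnclosingCircle(H[:,:2].astype(np.float32));print("head",len(H),c,H.mean(0))
print("tool shift to head (circle, mean)",R.T@np.array([*c[0],.067-.020]-s["eef_pos"]),R.T@(H.mean(0)-s["eef_pos"]))
a=np.radians(20.7);B=np.array([[np.cos(a),-np.sin(a)],[np.sin(a),np.cos(a)]])
for cam in("top","scene"):
    d=np.load(cam+"_d.npy");P=world(cam,d,np.ones(d.shape,bool))
    q=(P[:,:2]-[.51,.188])@B
    m=(abs(q[:,0])<.06)&(abs(q[:,1])<.08)&(P[:,2]>.13)&(P[:,2]<.141)
    f=q[m];f2=f[(abs(f[:,0])<.025)];f1=f[abs(f[:,1])<.05]
    print(cam,"flap x",np.percentile(f1[:,0],[1,3,50,97,99]).round(4),"y",np.percentile(f2[:,1],[1,3,50,97,99]).round(4))
E
```

```text
[ 0.53074345 -0.23475756  0.23131317] [[0.935, 0.355, -0.0], [0.355, -0.935, -0.0], [-0.0, 0.0, -1.0]]
head 569 ((0.5289931297302246, -0.23353362083435059), 0.01496011670678854) [ 0.53114789 -0.23324592  0.07694686]
tool shift to head (circle, mean) [-0.00113967 -0.00177666  0.18431345] [ 0.00096672 -0.00127834  0.15436592]
top flap x [-0.0243 -0.0233  0.0008  0.0253  0.0261] y [-0.0615 -0.059   0.0013  0.0602  0.0628]
scene flap x [-0.0316 -0.0308 -0.0074  0.0151  0.0163] y [-0.0614 -0.059  -0.0006  0.0593  0.0622]
```

View pics/w1.png

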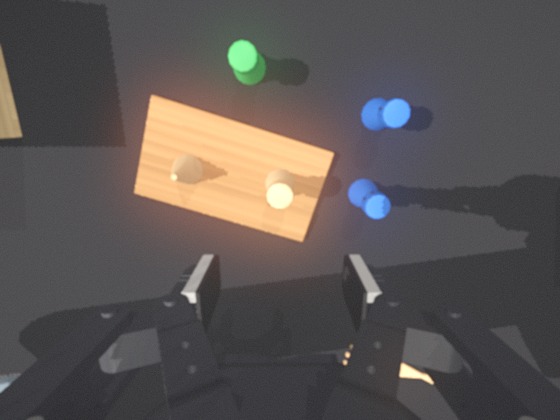

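The wrist view shows the wooden figure, head at (280,195), between the green and blue ones. Its measured position agrees with the top camera to within 2 mm, so I go down and grip.

>>> arm_command --pt "0 -1.5 10 0" --pt "0 0 20 0" --pt "0 0 25 0" --pt "0 0 25 0" --pt "0 0 25 0" --pt "0 0 25 0" --pt "0 0 20 0" --pt "0 0 15 0" --pt "0 0 10 0" --pt "0 0 9 0" --pt "0 0 0 0" --pt "0 0 0 0" --pt "0 0 0 0"

```text
time: 4.38
eef_pos: [0.5313, -0.2326, 0.0479]
tcp_rot: [[0.934, 0.357, 0.001], [0.357, -0.934, -0.001], [0.001, 0.001, -1.0]]
ft_force: [-0.4, 0.1, 0.7]
width: 0.728
finger_force: 0.0
```

>>> arm_command --pt "0 0 0 0" --pt "0 0 0 0" --pt "0 0 0 0" --pt "0 0 0 0" --pt "0 0 0 0" --pt "0 0 0 0" --pt "0 0 0 0" --pt "0 0 0 0" --claw 20 --force 50

```text
time: 5.38
eef_pos: [0.5311, -0.2326, 0.0477]
tcp_rot: [[0.934, 0.357, 0.001], [0.357, -0.934, -0.0], [0.0, 0.001, -1.0]]
ft_force: [-0.7, 0.3, 6.5]
width: 0.305
finger_force: 49.2
```

>>> arm_command --pt "0 0 -8 0" --pt "0 0 -17 0" --pt "0 0 -25 0" --pt "0 0 -25 0" --pt "0 0 -25 0" --pt "0 0 -25 0" --pt "0 0 -25 0" --pt "0 0 -25 0" --pt "0 0 -15 0" --pt "0 0 -5 0" --pt "0 0 0 0" --pt "0 0 0 0"

```text
time: 6.88
eef_pos: [0.5303, -0.232, 0.2413]
tcp_rot: [[0.934, 0.357, -0.002], [0.357, -0.934, 0.001], [-0.001, -0.002, -1.0]]
ft_force: [-0.2, -0.7, -0.4]
width: 0.309
finger_force: 49.2
```

>>> arm_command --pt "4 -10 0 0" --pt "8 -25 0 0" --pt "10 -31 0 0" --pt "10 -31 0 0" --pt "10 -31 0 0" --pt "10 -31 0 0" --pt "10 -31 0 0" --pt "10 -31 0 0" --pt "10 -31 0 0" --pt "10 -31 0 0" --pt "10 -31 0 0" --pt "10 -31 0 0" --pt "10 -31 0 0" --pt "8 -20 0 0" --pt "0 -5 0 0" --pt "0 0 0 0" --pt "0 0 0 0" --pt "0 0 0 0"

```text
time: 9.12
eef_pos: [0.5094, 0.1878, 0.2423]
tcp_rot: [[0.935, 0.356, -0.0], [0.356, -0.935, -0.0], [-0.0, 0.0, -1.0]]
ft_force: [0.8, -0.3, -0.8]
width: 0.304
finger_force: 49.2
```

```bash
python3 - <<'E'
from h import *
s=r.read_state();im,d=r.capture("wrist");cv2.imwrite("pics/w2.png",im)
R=s["tcp_rot"];p=s["eef_pos"];print(p,s["width"],s["finger_force"])
a=np.radians(20.7);B=np.array([[np.cos(a),-np.sin(a)],[np.sin(a),np.cos(a)]])
def rep(cam,P):
    L=P[(abs(P[:,0]-.51)<.13)&(abs(P[:,1]-.188)<.15)&(P[:,2]>.143)&(P[:,2]<.15)]
    c=cv2.minAreaRect(L[:,:2].astype(np.float32));print(cam,"lid",len(L),c)
    q=(P[:,:2]-[.51,.188])@B
    m=(abs(q[:,0])<.06)&(abs(q[:,1])<.08)&(P[:,2]>.13)&(P[:,2]<.141);f=q[m]
    f1=f[abs(f[:,1])<.05];f2=f[abs(f[:,0])<.02]
    print(len(f),np.percentile(f1[:,0],[1,50,99]).round(4),np.percentile(f2[:,1],[1,50,99]).round(4))
    # held figure: 10..60 mm below the grasp
rep("wrist",world("wrist",d,d>0))
for cam in("top","scene"):
    im,d=r.capture(cam);P=world(cam,d,d>0)
    if cam=="scene":cv2.imwrite("pics/s2.png",im[100:280,300:500])
    G=P[(abs(P[:,0]-p[0])<.03)&(abs(P[:,1]-p[1])<.03)&(P[:,2]<p[2]+.01)&(P[:,2]>p[2]-.05)]
    print(cam,"fig",len(G),G.min(0) if len(G) else 0,G.max(0) if len(G) else 0)
    w=cv2.imread("pics/w2.png")
cv2.imwrite("pics/m2.png",np.hstack([cv2.resize(w,(440,330)),cv2.resize(cv2.imread("pics/s2.png"),(360,330))]))
E
```

```text
[0.50936748 0.18783339 0.24229212] 0.30445055425585055 49.239547373726964
wrist lid 23435 ((0.5084659457206726, 0.18791082501411438), (0.15030069649219513, 0.18075798451900482), 20.605680465698242)
7453 [-0.0277  0.0022  0.0224] [-0.0617  0.0013  0.0626]
top fig 218 [0.49286691 0.16262706 0.20610411] [0.51962062 0.19637991 0.25171101]
scene fig 243 [0.50467443 0.16666322 0.20651804] [0.52588758 0.21306462 0.25206611]
```

View pics/m2.png

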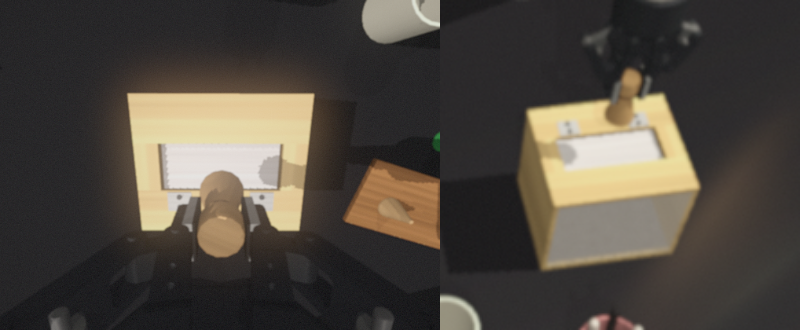

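The figure hangs upright in the fingers, with its foot 36 mm below the TCP. The lid centre from the wrist camera, (0.5085, 0.188), is within 1 mm of the TCP. I push down.

>>> arm_command --pt "-0.5 0 8 0" --pt "0 0 15 0" --pt "0 0 15 0" --pt "0 0 12 0" --pt "0 0 10 0" --pt "0 0 8 0" --pt "0 0 8 0" --pt "0 0 8 0" --pt "0 0 6 0" --pt "0 0 0 0"

```text
time: 10.52
eef_pos: [0.5096, 0.1885, 0.152]
tcp_rot: [[0.934, 0.357, 0.002], [0.357, -0.934, 0.0], [0.002, 0.0, -1.0]]
ft_force: [3.1, -0.2, 1.4]
width: 0.308
finger_force: 49.3
```

>>> arm_command --pt "0 0 8 0" --pt "0 0 8 0" --pt "0 0 8 0" --pt "0 0 8 0" --pt "0 0 8 0" --pt "0 0 8 0" --pt "0 0 6 0" --pt "0 0 3 0" --pt "0 0 0 0" --pt "0 0 0 0"

```text
time: 11.78
eef_pos: [0.5091, 0.1886, 0.0953]
tcp_rot: [[0.934, 0.357, 0.001], [0.357, -0.934, 0.0], [0.001, 0.0, -1.0]]
ft_force: [1.9, 0.3, -2.8]
width: 0.305
finger_force: 49.2
```

```bash
python3 - <<'E'
from h import *
print(r.read_state()["ft_force"]);a,_=r.capture("scene")
cv2.imwrite("pics/s3.png",cv2.resize(a[100:280,320:480],None,fx=3,fy=3))
E
```

```text
[ 1.90510513  0.34412714 -2.80292569]
```

View pics/s3.png

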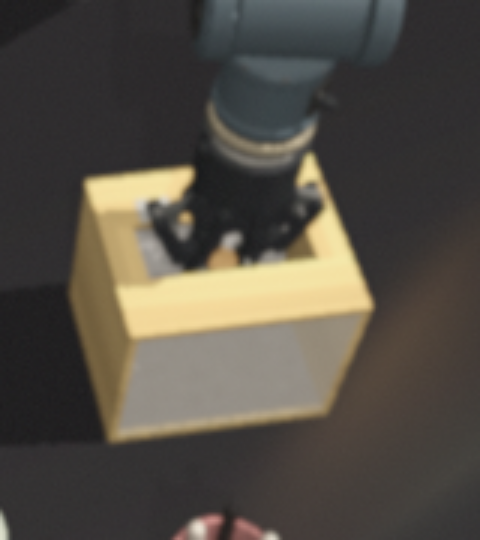

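The head is about 32 mm below the lid, in the opening, and the flap is down. I release.

>>> arm_command --pt "0 0 0 0" --pt "0 0 0 0" --pt "0 0 0 0" --pt "0 0 0 0" --pt "0 0 0 0" --pt "0 0 0 0" --pt "0 0 0 0" --pt "0 0 0 0" --claw 46

```text
time: 12.82
eef_pos: [0.5087, 0.1885, 0.0953]
tcp_rot: [[0.934, 0.357, -0.0], [0.357, -0.934, -0.0], [-0.0, -0.0, -1.0]]
ft_force: [1.7, -0.8, 0.5]
width: 0.542
finger_force: 0.9
```

>>> arm_command --pt "0 0 -8 0" --pt "0 0 -12 0" --pt "0 0 -15 0" --pt "0 0 -20 0" --pt "0 0 -25 0" --pt "0 0 -25 0" --pt "0 0 -25 0" --pt "0 0 -20 0" --pt "0 0 -10 0" --pt "-20 0 0 0" --pt "-40 0 0 0" --pt "-40 0 0 0" --pt "-20 0 0 0" --pt "0 0 0 0" --pt "0 0 0 0" --pt "0 0 0 0"

```text
time: 14.82
eef_pos: [0.3978, 0.1458, 0.2554]
tcp_rot: [[0.934, 0.357, 0.001], [0.357, -0.934, 0.0], [0.001, 0.0, -1.0]]
ft_force: [0.9, -0.9, 0.4]
width: 0.539
finger_force: 0.0
```

```bash
python3 - <<'E'
from h import *
a,d=r.capture("scene");P=world("scene",d,d>0)
F=P[(abs(P[:,0]-.505)<.02)&(abs(P[:,1]-.188)<.04)];print(np.percentile(F[:,2],[5,50,95]))
b,_=r.capture("top")
for c,q in(("scene","figure_mid"),("top","figure_mid")):
    for o in r.cut_out(q,c): print(c,round(o["confidence"],2),o["at"])
cv2.imwrite("pics/s4.png",np.hstack([cv2.resize(a[130:270,320:480],(400,350)),cv2.resize(b[190:350,60:260],(400,350))]))
E
```

```text
[0.13591274 0.13868961 0.14471592]
scene 0.82 [227.0, 238.3]
scene 0.72 [219.5, 175.5]
scene 0.69 [179.7, 393.7]
scene 0.61 [190.2, 175.2]
top 0.92 [194.1, 414.3]
top 0.65 [245.7, 429.0]
top 0.54 [203.5, 339.7]
```

View pics/s4.png

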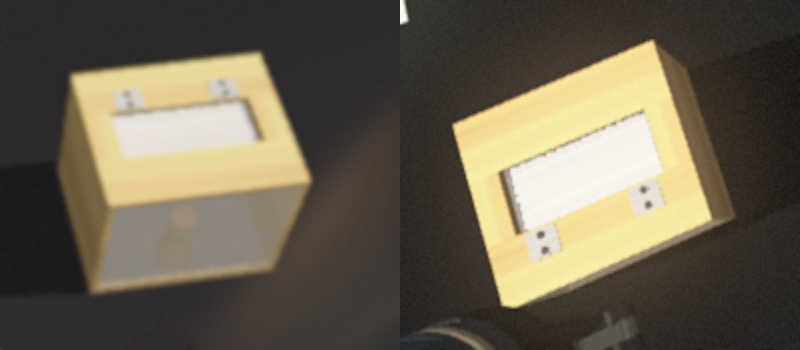

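The flap is shut at 0.138 m. Through the clear wall, in the left half around (178,235), the figure stands on the box floor. The gripper is clear of everything, so I hand in.

```bash
python3 -c "
from workcell import r
print(r.hand_in())"
```

```text
the job is handed in; nothing more can be done
None
```

I pushed the figure through the flap and let it go; it stands on the floor of the dust box with the flap closed, and I handed the job in at about 15 s without going near the cone, mug or pot (the hand-in gave no verdict).

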